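# Count out terminal modules over a tipping tray into the parts drawer

### The job

Lay all the grey terminal modules that lie loose on the bench on the counting tray as its front row, between the low ridge and the open edge, while the drawer below is still shut. Then pull the drawer out to its stop, tip the tray up by its rear bar just enough for the front row to slide off into the drawer while the reserve modules stay behind the ridge, lay the tray flat again, and push the drawer fully home with the counted modules in it. Leave the other things on the bench where they are.

Things in the scene. Friction and masses are not known exactly. Their poses are not given: they have to be found in the camera images.
- cabinet: grey steel count-out cabinet fixed to the bench, 210 mm deep (x), 260 mm wide (y), top 100 mm high; origin on the bench under it, it reaches 90 mm to -x (the drawer panel 10 mm more) and 120 mm to +x; its -x axis is the way the drawer comes out and the way the tray pours, +z up. -x points roughly to the robot's right (world -y)
- drawer (a joint): slide of the drawer in the cabinet, m: 0 shut, 0.12 at its stop fully out; about 3 N of friction, stays where it is left, no catch; blue front panel 250 mm wide, top at 90 mm. Inside 231 mm wide, side walls 56 mm above the floor, about 82 mm free height under the cabinet top
- drawer_knob (a point): grip point on the drawer's knob, an upright black post 24 mm thick (round), standing 55 mm in front of the drawer panel (post axis), from 40 to 100 mm above the bench; this point lies on its axis at 85 mm height; axes as the cabinet's. Best pinched from above with the fingers closing along the cabinet's y, which keeps the gripper's body clear of the tray
- drawer_floor (a point): centre of the drawer's inner floor, 10 mm above the bench, axes as the cabinet's; the inside reaches 80 mm either way in x and 113 mm in y; the drawer when out at its stop shows 120 mm of inside in front of the tray's edge
- tray (a joint): hinge of the counting tray, rad: 0 flat (resting on the cabinet), grows as the rear is raised, up to 1.2. Stiff hinge (1.3 N m): the tray stays at whatever angle it is left, it must be lifted up and pushed down. Modules slide off the front strip at about 0.45 to 0.65 rad; the reserve modules topple over the ridge from about 0.9 rad on
- tray_edge (a point): middle of the steel tray's open pouring edge (its hinge line), at floor level, 112 mm above the bench; frame fixed to the tray: x to the rear along the floor, y along the edge, z square to the floor. Floor 180 mm long, 240 mm wide, walls 26 mm high at sides and rear, none at the edge. Front strip: x 0 to 100 mm; ridge 5 mm high at x 100 to 106 mm; reserve row behind it
- tray_bar (a point): middle of the tray's lifting bar, a black round bar 12 mm thick, 130 mm long, parallel to the pouring edge, 220 mm behind it and 12 mm above floor level (35 mm clear behind the rear wall); frame fixed to the tray. Grip it from above with the fingers closing along the tray's x and follow the arc about the pouring edge; it turns between the fingers
- module1: grey plastic terminal module, a 60 x 32 x 32 mm block with a black band near each end, 80 g; origin at its centre, x along its 60 mm length; one of the loose ones that start on the bench (two or three of the four exist in a run, the others are absent)
- module2: grey plastic terminal module, a 60 x 32 x 32 mm block with a black band near each end, 80 g; origin at its centre, x along its 60 mm length; one of the loose ones that start on the bench (two or three of the four exist in a run, the others are absent)
- module3: grey plastic terminal module, a 60 x 32 x 32 mm block with a black band near each end, 80 g; origin at its centre, x along its 60 mm length; one of the loose ones that start on the bench (two or three of the four exist in a run, the others are absent)
- module4: grey plastic terminal module, a 60 x 32 x 32 mm block with a black band near each end, 80 g; origin at its centre, x along its 60 mm length; one of the loose ones that start on the bench (two or three of the four exist in a run, the others are absent)
- reserve1: grey plastic terminal module, a 60 x 32 x 32 mm block with a black band near each end, 80 g; origin at its centre, x along its 60 mm length; one of the three reserve modules that lie on the tray behind the ridge, long side along it
- reserve2: grey plastic terminal module, a 60 x 32 x 32 mm block with a black band near each end, 80 g; origin at its centre, x along its 60 mm length; one of the three reserve modules that lie on the tray behind the ridge, long side along it
- reserve3: grey plastic terminal module, a 60 x 32 x 32 mm block with a black band near each end, 80 g; origin at its centre, x along its 60 mm length; one of the three reserve modules that lie on the tray behind the ridge, long side along it
- transmitter: upright level transmitter, black and yellow round body on a steel flange, 90 mm wide, 151 mm high, bystander; origin under its centre
- displays: stack of two black eight-sided display units, 72 mm wide, 47 mm high, bystander; origin under its centre
- locknut: steel ring nut 40 mm wide, 12 mm high among the modules, bystander; origin under its centre
- cup: white plastic cup 76 mm wide, 85 mm high, bystander; origin under its centre
- wrench: steel wrench lying on the bench, bystander; origin under its middle
- screwdriver: screwdriver lying on the bench, bystander; origin under its middle
Not all that is in view belongs to the job. Leave any green or orange look-alike of the reserve3 alone.

How it is judged:
By the outcome, as a careful person would: the job done as asked, in the order asked, and still so for the second after the job is handed in, with the robot touching nothing.
Of module1, module2, module3, module4 only 2 to 3 are there at a start; the rules pass over those that are not, and their reading is None.
At some moment in a run one of module1, module2, module3, module4 may be knocked a few centimetres aside while the robot is not near it.
Once in a run the grip may slacken for a moment while it holds something.
It also fails if it takes over 200 s, if anything falls off the work surface, if the arm or the gripper's body presses on something with over 40 N, if the wrist force passes 120 N, or if a joint passes its speed limit or range.

### The arm

A 7-joint arm with a two-finger parallel gripper is mounted at the origin on the work surface. World frame = base frame: x ahead of the robot, y to its left, z up, the work surface at z = 0. Lengths are in m, angles in degrees, forces in N, time in s.
With the tool pointing down it reaches from about 0.425 to 0.875 m from the base axis. Payload 8.4 kg.
Tool frame: the origin (TCP) lies at the very end of the fingers, on their centre line; the grasp point (between the pads) lies 19 mm behind it (env.hold_point_z is the distance from the TCP to the grasp point, in m); z points along the fingers, y is the line along which they close (so a half turn about z gives the same grasp; the last joint's range is limited). The gripper opens to 85 mm and grips with 20 to 120 N. Pads are 22 mm wide; open, the fingers measure 114 mm over their backs; the gripper's body (76 mm by 85 mm) begins 54 mm behind the grasp point. The pads swing forward as they close: fully open they stand 13 mm farther back than shut.
Start: joints at [63.243, 19.091, 2.286, 83.961, -0.768, 76.965, -3.352], TCP at [0.234, -0.607, 0.231] pointing down, gripper open.
Joint ranges: [-147.57, 147.57], [-21.85, 119.76], [-74.77, 79.35], [14.55, 137.4], [-85.83, 265.84], [4.83, 119.75], [-152.11, 152.11]. Speed limits (degrees/s): [127.2, 127.2, 159.86, 159.86, 180, 180, 180].

### API

Orientations are given as [roll, pitch, yaw] about the fixed x, y, z axes, in that order (R = Rz(yaw) Ry(pitch) Rx(roll)).
In Python, from bench import env gives the robot as it stands.
- The arm moves only by the tool send_rows, never from a script. Its arguments are lists of equal length, an entry for each row: "xyz": the shift along the tool's x, y, z in mm, a list of three; "delta_rot": the turn, a rotation vector about the tool's x, y, z in degrees, a list of three; "fingers": the opening, from -1 (shut) to 1 (fully open), so that 0 is half open. In form: {"xyz": [[x, y, z], ...], "delta_rot": [[wx, wy, wz], ...], "fingers": [fingers, ...]}. A call has 1 to 8 rows; each row shifts and turns the commanded pose from where the row before left it, along the tool's axes as they then stand; what a row does not reach is not made up. A row lasts 1/10 s, in which the tool goes at most 50 mm and 8.59 degrees, less where a joint would pass 70% of its speed; a pose out of reach is approached as far as the arm can. A call is refused whole if a number of a shift passes 50 or a number of a turn 8.59, either way. A call with a gripper value outside its range is refused whole. The fingers move at their own pace and stop on an object; "force" is the grip in N (left out, the last holds). Time passes only in rows, so rows that do not move let the fingers close. It gives the time, the measured TCP pose, the force, the opening and the grip force at its end, in the units of the state.
- env.state(): the state, without advancing time (a new reading comes with each control period).
- env.snapshot(name): name is "side" or "top" or "wrist"; returns a dict with "pixels" (384x512x3 uint8, red, green, blue), "range_z" (384x512 float32, m along the optical axis (not along the pixel's ray), 0 where there is no reading), "vertical_fov" (degrees; the focal length in pixels is half the picture's height over the tangent of half this angle, whatever the lens; pixels are square), "cx", "cy" (the principal point, pixels), "eye" and "rotation" of the camera in the world; the wrist camera has in their place "tool_from_camera" (4x4, takes a point from camera to tool coordinates, whose origin is the TCP and whose axes are the flange's). Camera axes: x right, y down, z forward; pixel columns grow to the right and rows downward; lengths in m; the calibration is good to about 2 mm. A picture is of the moment at which its call begins: read the wrist's pose just before it.
- env.finish_job(): hands the job in; it is judged then, once.
The state is a dict: "clock": time; "joint_positions": joint angles; "qvel": joint speeds; "joint_efforts": joint torques, N m; "tcp_pos": TCP position; "eef_rot": TCP orientation; "wrist_force": force on the tool from outside, world axes, zero at the start; "wrist_torque": the same for the moment, N m; "grip_width": opening from 0.0 (shut) to 1.0 (fully open); "grip_force": force on a finger pad.
Only numpy, scipy, OpenCV 4.12 (cv2) and the standard library are available. Lean on these libraries where they do the work, as an engineer would, in place of code of your own. Each camera call takes 0.05 s, during which the arm holds its last target. There are 200 camera calls.

## Working session

There is one attempt and no reset: what is moved stays moved. The work goes in short steps, Python scripts to look and compute and a tool call to move; the robot and the scene stay as the last step left them, time stands still between calls to the robot, and variables do not carry over. Pictures are saved under pics/ and viewed, at most 14 in all, crops included, and the job is handed in when it is done.

Besides the shell and the picture viewer there is one more tool, called after "Request:" in YAML: its name, and indented under it one key for each argument. send_rows: Moves the arm, as the interface text tells. Its arguments: {"type":"object","properties":{"xyz":{"type":"array","items":{"type":"array","items":{"type":"number"}}},"delta_rot":{"type":"array","items":{"type":"array","items":{"type":"number"}}},"fingers":{"type":"array","items":{"type":"number"}},"force":{"type":"number"}},"required":["xyz","delta_rot","fingers"]}

```bash
ls; mkdir -p pics; cat > h.py <<'E'
import numpy as np, cv2
from bench import env
from scipy.spatial.transform import Rotation as R
def snap(n):
    s=env.state(); d=env.snapshot(n); z=d["range_z"]; h,w=z.shape
    f=h/2/np.tan(np.radians(d["vertical_fov"])/2)
    v,u=np.mgrid[:h,:w]
    P=np.stack([(u-d["cx"])*z/f,(v-d["cy"])*z/f,z],-1)
    if n=="wrist":
        T=np.array(d["tool_from_camera"]); P=P@T[:3,:3].T+T[:3,3]
        Rw=R.from_euler("xyz",s["eef_rot"],degrees=True).as_matrix(); P=P@Rw.T+np.array(s["tcp_pos"])
    else:
        P=P@np.array(d["rotation"]).T+np.array(d["eye"])
    P[z==0]=np.nan
    return d["pixels"],P
def save(n,img): cv2.imwrite("pics/"+n+".png",cv2.cvtColor(img,cv2.COLOR_RGB2BGR))
E
python3 - <<'E'
from h import *
print(env.state())
for n in("top","side"):
    i,P=snap(n); save(n+"0",i); np.save(n+"0.npy",P)
E
```

```text
pics
{'clock': 0.0, 'joint_positions': array([63.24428415, 19.13085708,  2.28425049, 84.01301152, -0.76816234,
       76.96709942, -3.35131137]), 'qvel': array([-0.08560068, -0.03202998, -0.0082886 , -0.00990593,  0.08045439,
       -0.05307678, -0.0320748 ]), 'joint_efforts': array([-7.87387376e-05, -6.58547044e+01,  1.36561722e+00, -4.05554581e+01,
        1.69266650e-02,  1.27359317e-02, -5.68740020e-06]), 'tcp_pos': array([ 0.23350516, -0.60609271,  0.23041469]), 'eef_rot': array([-1.79904454e+02,  5.94518600e-03,  2.10717004e+01]), 'wrist_force': array([-0.1754507 , -0.5673283 ,  0.11390064]), 'wrist_torque': array([ 0.01529484,  0.04654786, -0.04647542]), 'grip_force': 0.0, 'grip_width': 1.0020563388227404}Traceback (most recent call last):
  File "<stdin>", line 4, in <module>
  File "h.py", line 13, in snap
    P=P@np.array(d["rotation"]).T+np.array(d["eye"])
      ~~~~~~~~~~~~~~~~~~~~~~~~~~~^~~~~~~~~~~~~~~~~~~
ValueError: operands could not be broadcast together with shapes (384,512) (3,)
```

```bash
sed -i 's/np.array(d\["rotation"\]).T/rot(d["rotation"]).T/; s/^def snap/def rot(r): return R.from_euler("xyz",r,degrees=True).as_matrix()\ndef snap/' h.py
python3 - <<'E'
from h import *
for n in("top","side"):
    d=env.snapshot(n); print(d["rotation"],d["eye"],d["vertical_fov"])
    i,P=snap(n); save(n+"0",i); np.save(n+"0.npy",P); print(np.nanmin(P,(0,1)),np.nanmedian(P,(0,1)))
E
```

```text
[-170.4086928    -0.66748315  -88.94424871] [ 0.33222361 -0.03332917  1.34619874] 47.14156610907783
[-0.01394715 -1.3825757  -0.77617606] [ 0.55187634 -0.04744633  0.00191389]
[-127.73768729    0.20870132 -152.5104442 ] [-0.03479759  1.00192236  1.03182019] 43.49783364572047
[-0.29093259 -2.18142079 -0.77756658] [ 0.5542503  -0.12659826  0.00068862]
```

View pics/top0.png

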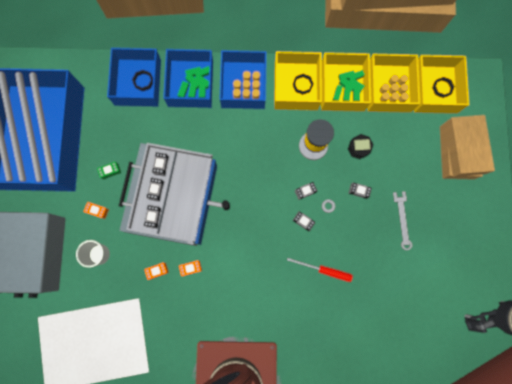

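View pics/side0.png

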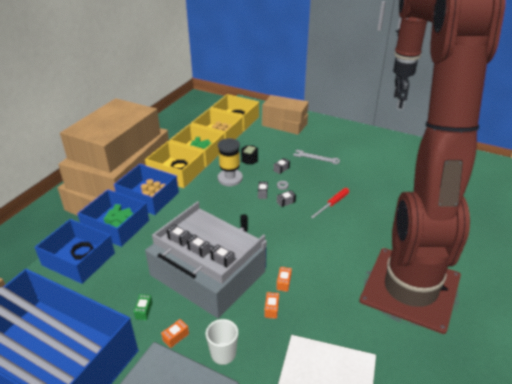

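Top view: three loose modules at (306,190), (360,190) and (304,221), with the locknut at (328,206). The cabinet and tray are centred near (170,193), the knob is at (226,205) and the bar near (128,185).

```bash
python3 - <<'E'
from h import *
i=cv2.imread("pics/top0.png"); P=np.load("top0.npy"); z=P[...,2]
def blob(u,v,r,lo,hi):
    m=np.zeros(z.shape,bool); m[v-r:v+r,u-r:u+r]=1
    m&=(z>lo)&(z<hi); p=P[m]; q=p[:,:2].astype(np.float32)
    return m.sum(),p.mean(0).round(4),cv2.minAreaRect(q)
for u,v in((306,190),(360,190),(304,221)): print(blob(u,v,13,.02,.045))
print("knob",blob(226,205,8,.06,.12))
m=(z>.08)&(z<.16); m[:,:118]=0; m[:,220:]=0;m[:140]=0;m[250:]=0
print("cab",cv2.minAreaRect(P[m][:,:2].astype(np.float32)))
bar=np.zeros(z.shape,bool); bar[160:208,118:134]=1; bar&=(z>.105)&(z<.15)&(i.max(2)<60)
p=P[bar];print("bar",len(p),p.mean(0),cv2.minAreaRect(p[:,:2].astype(np.float32)))
blue=(i[...,0]>90)&(i[...,2]<70)&(z>.06)&(z<.11);blue[:,:185]=0;blue[:,222:]=0;blue[:140]=0;blue[260:]=0
p=P[blue];print("panel",len(p),p.mean(0),cv2.minAreaRect(p[:,:2].astype(np.float32)))
for u,v in((160,163),(155,189),(152,216)): print("res",blob(u,v,12,.13,.16))
for u in (165,175,185,195,205): print(u,P[193,u].round(4))
E
```

```text
(np.int64(222), array([ 0.5599, -0.1979,  0.0325]), ((0.5607013702392578, -0.198480486869812), (0.03253087028861046, 0.06119002401828766), 24.17741584777832))
(np.int64(224), array([ 0.5639, -0.3641,  0.0321]), ((0.5649177432060242, -0.36463430523872375), (0.061222806572914124, 0.032983072102069855), 74.00846099853516))
(np.int64(225), array([ 0.4666, -0.1915,  0.0327]), ((0.46711266040802, -0.19190190732479095), (0.059464890509843826, 0.03228093683719635), 57.418216705322266))
knob (np.int64(74), array([0.5026, 0.0426, 0.0926]), ((0.5027304887771606, 0.04620359465479851), (0.023267144337296486, 0.032480329275131226), 9.130904197692871))
cab ((0.5328071117401123, 0.21137391030788422), (0.2361055612564087, 0.26014527678489685), 80.4330825805664)
bar 100 [0.55107647 0.31926136 0.12971604] ((0.551143229007721, 0.319027841091156), (0.007636716589331627, 0.12216200679540634), 80.69249725341797)
panel 240 [0.51144325 0.09822859 0.08748944] ((0.5133004784584045, 0.09880243241786957), (0.008042095229029655, 0.24894064664840698), 80.3117904663086)
res (np.int64(268), array([0.6084, 0.2252, 0.1442]), ((0.6092032194137573, 0.2259308099746704), (0.0328056626021862, 0.06047184392809868), 82.62374114990234))
res (np.int64(277), array([0.5361, 0.2357, 0.1444]), ((0.5370413064956665, 0.23649346828460693), (0.033504702150821686, 0.06051483750343323), 79.99114227294922))
res (np.int64(283), array([0.4599, 0.2389, 0.1448]), ((0.4601150155067444, 0.24012500047683716), (0.03341897577047348, 0.06017850339412689), 81.5597915649414))
165 [0.5303 0.2107 0.1127]
175 [0.5305 0.182  0.1153]
185 [0.5305 0.1533 0.1188]
195 [0.5325 0.1262 0.1098]
205 [0.5363 0.0999 0.0903]
```

```bash
cat >> h.py <<'E'
def plan(x,y,z,yaw,step=45,n=None):
    s=env.state(); p=np.array(s["tcp_pos"]); r=R.from_euler("xyz",s["eef_rot"],degrees=True)
    # yaw only counts; keep tool upright
    y0=s["eef_rot"][2]; dy=(yaw-y0+180)%360-180; d=np.array([x,y,z])-p
    n=n or int(max(np.ceil(np.linalg.norm(d)*1000/step),np.ceil(abs(dy)/8),1))
    up=R.from_euler("xyz",[180,0,y0],degrees=True)
    print("tilt fix",(r.inv()*up).as_rotvec(degrees=True).round(2))
    sh=[]
    for k in range(n):
        ri=R.from_euler("xyz",[180,0,y0+dy*k/n],degrees=True); sh.append((ri.inv().apply(d/n)*1000).round(0).astype(int).tolist())
    print(n,"rows xyz",sh,"rot z each",round(-dy/n,2))
def mod(n,near,r=.05,lo=.02,hi=.045,tag=None):
    i,P=snap(n); z=P[...,2]
    m=(z>lo)&(z<hi)&(np.hypot(P[...,0]-near[0],P[...,1]-near[1])<r)
    k,l,st,c=cv2.connectedComponentsWithStats(m.astype(np.uint8))
    for j in range(1,k):
        if st[j,4]>60:
            p=P[l==j]; (cx,cy),(w,h),a=cv2.minAreaRect(p[:,:2].astype(np.float32))
            print("c",round(cx,4),round(cy,4),"wh",round(w,3),round(h,3),"long",round(a if w>h else a+90,1),"ztop",np.median(p[:,2]).round(4))
    if tag: save(tag,i)
E
python3 - <<'E'
from h import *
P=np.load("top0.npy"); z=P[...,2]
m=(z>.1)&(abs(P[...,0]-.67)<.12)&(abs(P[...,1]+.22)<.08); print(cv2.minAreaRect(P[m][:,:2].astype(np.float32)))
m=(z>.005)&(z<.03)&(abs(P[...,0]-.67)<.12)&(abs(P[...,1]+.22)<.06)&(P[...,0]>.6); print(P[m].min(0),P[m].max(0))
plan(.467,-.192,.23,57.4)
E
```

```text
((0.7068078517913818, -0.2236325591802597), (0.07572730630636215, 0.07595157623291016), 72.13439178466797)
[ 0.60036128 -0.27811332  0.00500597] [ 0.78828021 -0.16183319  0.02177405]
tilt fix [-0.04  0.   -0.  ]
11 rows xyz [[33, -28, 0], [35, -26, 0], [36, -24, 0], [38, -21, 0], [39, -19, 0], [40, -17, 0], [41, -15, 0], [41, -12, 0], [42, -10, 0], [43, -7, 0], [43, -5, 0]] rot z each -3.3
```

Request:
send_rows:
  xyz:
    - [33, -28, 0]
    - [35, -26, 0]
    - [36, -24, 0]
    - [38, -21, 0]
    - [39, -19, 0]
    - [40, -17, 0]
    - [41, -15, 0]
    - [41, -12, 0]
  delta_rot:
    - [0, 0, -3.3]
    - [0, 0, -3.3]
    - [0, 0, -3.3]
    - [0, 0, -3.3]
    - [0, 0, -3.3]
    - [0, 0, -3.3]
    - [0, 0, -3.3]
    - [0, 0, -3.3]
  fingers: [0.3, 0.3, 0.3, 0.3, 0.3, 0.3, 0.3, 0.3]

```text
clock: 1.05
tcp_pos: [0.4038, -0.3022, 0.2315]
eef_rot: [180.0, 0.0, 47.6]
wrist_force: [0.6, 0.9, 0.2]
grip_width: 0.647
grip_force: 0.0
```

Request:
send_rows:
  xyz:
    - [42, -10, 0]
    - [43, -7, 0]
    - [43, -5, 0]
    - [0, 0, 0]
    - [0, 0, 0]
  delta_rot:
    - [0, 0, -3.3]
    - [0, 0, -3.3]
    - [0, 0, -3.3]
    - [0, 0, 0]
    - [0, 0, 0]
  fingers: [0.3, 0.3, 0.3, 0.3, 0.3]

```text
clock: 1.55
tcp_pos: [0.4674, -0.19, 0.2313]
eef_rot: [-180.0, 0.0, 57.5]
wrist_force: [-0.8, -1.5, -0.3]
grip_width: 0.65
grip_force: 0.0
```

```bash
python3 - <<'E'
from h import *
s=env.state();print(s["tcp_pos"],s["eef_rot"])
mod("wrist",(.49,-.19),.15,tag="w1")
plan(.467,-.192,.007,57.4)
E
```

```text
[ 0.46741976 -0.19000094  0.23129443] [-1.79996614e+02  1.19360381e-02  5.74893235e+01]
c 0.5639 -0.1999 wh 0.032 0.06 long 113.9 ztop 0.0317
c 0.4705 -0.1937 wh 0.06 0.031 long 57.2 ztop 0.0317
tilt fix [-0.01  0.03 -0.  ]
5 rows xyz [[0, 0, 45], [0, 0, 45], [0, 0, 45], [0, 0, 45], [0, 0, 45]] rot z each -0.01
```

View pics/w1.png

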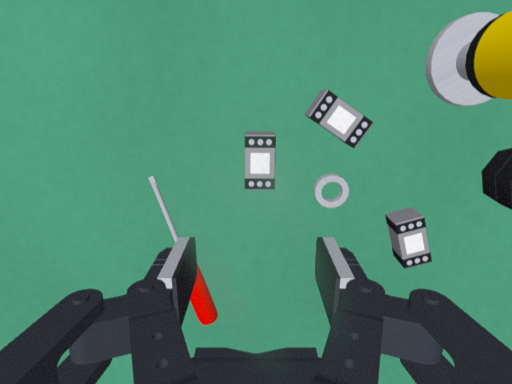

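Wrist view: module C is at (260,160), upright between the fingers' closing line, and the other two are at (340,118) and (410,238). The locknut is at (332,190). I'll shift 5 mm along tool y and go down.

Request:
send_rows:
  xyz:
    - [-1, 5, 40]
    - [0, 0, 40]
    - [0, 0, 40]
    - [0, 0, 40]
    - [0, 0, 34]
    - [0, 0, 30]
    - [0, 0, 0]
    - [0, 0, 0]
  delta_rot:
    - [0, 0, 0]
    - [0, 0, 0]
    - [0, 0, 0]
    - [0, 0, 0]
    - [0, 0, 0]
    - [0, 0, 0]
    - [0, 0, 0]
    - [0, 0, 0]
  fingers: [0.3, 0.3, 0.3, 0.3, 0.3, 0.3, 0.3, 0.3]

```text
clock: 2.4
tcp_pos: [0.4704, -0.1953, 0.0077]
eef_rot: [-180.0, 0.0, 57.3]
wrist_force: [0.2, -1.0, 1.3]
grip_width: 0.651
grip_force: 0.0
```

Request:
send_rows:
  xyz:
    - [0, 0, 0]
    - [0, 0, 0]
    - [0, 0, 0]
    - [0, 0, 0]
    - [0, 0, 0]
    - [0, 0, 0]
    - [0, 0, -10]
    - [0, 0, -10]
  delta_rot:
    - [0, 0, 0]
    - [0, 0, 0]
    - [0, 0, 0]
    - [0, 0, 0]
    - [0, 0, 0]
    - [0, 0, 0]
    - [0, 0, 0]
    - [0, 0, 0]
  fingers: [-1, -1, -1, -1, -1, -1, -1, -1]
  force: 50

```text
clock: 3.2
tcp_pos: [0.471, -0.1944, 0.0286]
eef_rot: [180.0, -0.0, 57.4]
wrist_force: [-1.2, -0.4, -1.1]
grip_width: 0.364
grip_force: 49.6
```

```bash
python3 - <<'E'
from h import *
plan(.4486,.1618,.28,170.3)
E
```

```text
tilt fix [ 0.03 -0.   -0.  ]
15 rows xyz [[19, -14, -17], [21, -11, -17], [22, -9, -17], [23, -6, -17], [24, -3, -17], [24, 1, -17], [24, 4, -17], [23, 7, -17], [22, 10, -17], [20, 12, -17], [18, 15, -17], [16, 17, -17], [14, 19, -17], [11, 21, -17], [8, 22, -17]] rot z each -7.53
```

Request:
send_rows:
  xyz:
    - [19, -14, -32]
    - [21, -11, -32]
    - [22, -9, -32]
    - [23, -6, -32]
    - [24, -3, -32]
    - [24, 1, -32]
    - [24, 4, -32]
    - [23, 7, -28]
  delta_rot:
    - [0, 0, -7.53]
    - [0, 0, -7.53]
    - [0, 0, -7.53]
    - [0, 0, -7.53]
    - [0, 0, -7.53]
    - [0, 0, -7.53]
    - [0, 0, -7.53]
    - [0, 0, -7.53]
  fingers: [-1, -1, -1, -1, -1, -1, -1, -1]

```text
clock: 4.0
tcp_pos: [0.4583, -0.002, 0.2822]
eef_rot: [179.9, 0.1, 118.0]
wrist_force: [0.9, 0.1, -1.1]
grip_width: 0.369
grip_force: 33.2
```

Request:
send_rows:
  xyz:
    - [22, 10, 0]
    - [20, 12, 0]
    - [18, 15, 0]
    - [16, 17, 0]
    - [14, 19, 0]
    - [11, 21, 0]
    - [8, 22, 0]
    - [0, 0, 0]
  delta_rot:
    - [0, 0, -7.53]
    - [0, 0, -7.53]
    - [0, 0, -7.53]
    - [0, 0, -7.53]
    - [0, 0, -7.53]
    - [0, 0, -7.53]
    - [0, 0, -7.53]
    - [0, 0, 0]
  fingers: [-1, -1, -1, -1, -1, -1, -1, -1]

```text
clock: 4.8
tcp_pos: [0.448, 0.165, 0.2805]
eef_rot: [179.9, 0.1, 170.9]
wrist_force: [-0.1, -0.6, -0.9]
grip_width: 0.361
grip_force: 56.1
```

```bash
python3 - <<'E'
from h import *
s=env.state();print(s["tcp_pos"],s["eef_rot"],s["grip_force"])
i,P=snap("wrist");save("w2",i);np.save("w2.npy",P)
z=P[...,2]
m=(z>.105)&(z<.116)&(P[...,1]>.0)
print(m.sum(), cv2.minAreaRect(P[m][:,:2].astype(np.float32)))
E
```

```text
[0.44798269 0.16497683 0.28050193] [1.79940422e+02 5.90581768e-02 1.70851102e+02] 56.08770132064819
13848 ((0.5289830565452576, 0.19372588396072388), (0.18488535284996033, 0.25126656889915466), 79.60980224609375)
```

View pics/w2.png

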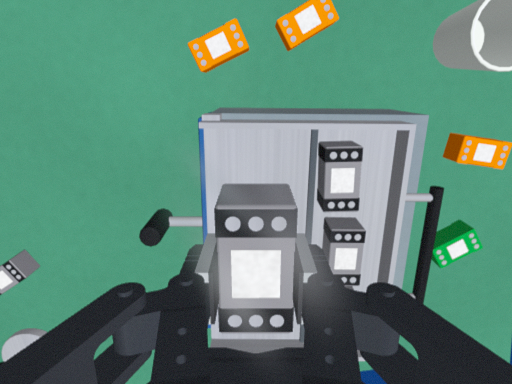

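Wrist view: the module is held square at (255,260). The tray's open edge is at column ~203, the ridge at ~313 and the reserves at (340,180) and (345,255), so the free strip lies below the tool. Lowering.

Request:
send_rows:
  xyz:
    - [-1, -2, 40]
    - [0, 0, 40]
    - [0, 0, 40]
    - [0, 0, 24]
    - [0, 0, 8]
    - [0, 0, 6]
    - [0, 0, 0]
    - [0, 0, 0]
  delta_rot:
    - [0, 0, 0.6]
    - [0, 0, 0]
    - [0, 0, 0]
    - [0, 0, 0]
    - [0, 0, 0]
    - [0, 0, 0]
    - [0, 0, 0]
    - [0, 0, 0]
  fingers: [-1, -1, -1, -1, -1, -1, -1, -1]

```text
clock: 5.65
tcp_pos: [0.4506, 0.1594, 0.1226]
eef_rot: [180.0, 0.1, 169.7]
wrist_force: [0.2, 0.1, -0.1]
grip_width: 0.366
grip_force: 56.1
```

Request:
send_rows:
  xyz:
    - [0, 0, 0]
    - [0, 0, 0]
    - [0, 0, 0]
    - [0, 0, -20]
    - [0, 0, -40]
    - [0, 0, -40]
    - [0, 0, -40]
    - [0, 0, 0]
  delta_rot:
    - [0, 0, 0]
    - [0, 0, 0]
    - [0, 0, 0]
    - [0, 0, 0]
    - [0, 0, 0]
    - [0, 0, 0]
    - [0, 0, 0]
    - [0, 0, 0]
  fingers: [0.1, 0.1, 0.1, 0.1, 0.1, 0.1, 0.1, 0.1]

```text
clock: 6.45
tcp_pos: [0.4519, 0.1604, 0.2666]
eef_rot: [179.8, 0.4, 169.7]
wrist_force: [0.6, 0.6, 0.0]
grip_width: 0.547
grip_force: 0.0
```

```bash
python3 - <<'E'
from h import *
s=env.state();print(s["tcp_pos"],s["eef_rot"],s["grip_force"])
mod("wrist",(.45,.165),.06,.132,.16)
mod("top",(.52,-.25),.2,.02,.045)
plan(.564,-.365,.25,76)
E
```

```text
[0.45190727 0.16043839 0.26661576] [179.84388368   0.43744337 169.73102001] 0.0
c 0.4045 0.1726 wh 0.08 0.005 long 80.5 ztop 0.1376
c 0.4487 0.159 wh 0.032 0.06 long 169.5 ztop 0.1437
c 0.4573 0.2239 wh 0.001 0.021 long 172.3 ztop 0.1391
c 0.5608 -0.1984 wh 0.032 0.061 long 113.0 ztop 0.0329
c 0.5644 -0.3641 wh 0.061 0.034 long 74.5 ztop 0.0323
tilt fix [0.02 0.11 0.  ]
12 rows xyz [[-17, -41, 1], [-23, -39, 1], [-28, -35, 1], [-32, -31, 1], [-36, -26, 1], [-39, -21, 1], [-42, -16, 1], [-44, -10, 1], [-45, -4, 1], [-45, 2, 1], [-44, 8, 1], [-42, 14, 1]] rot z each 7.81
```

Request:
send_rows:
  xyz:
    - [-17, -41, 1]
    - [-23, -39, 1]
    - [-28, -35, 1]
    - [-32, -31, 1]
    - [-36, -26, 1]
    - [-39, -21, 1]
    - [-42, -16, 1]
    - [-44, -10, 1]
  delta_rot:
    - [0, 0, 7.81]
    - [0, 0, 7.81]
    - [0, 0, 7.81]
    - [0, 0, 7.81]
    - [0, 0, 7.81]
    - [0, 0, 7.81]
    - [0, 0, 7.81]
    - [0, 0, 7.81]
  fingers: [0.3, 0.3, 0.3, 0.3, 0.3, 0.3, 0.3, 0.3]

```text
clock: 7.35
tcp_pos: [0.5257, -0.1919, 0.2515]
eef_rot: [-179.9, -0.1, 106.9]
wrist_force: [0.7, 0.7, 1.1]
grip_width: 0.65
grip_force: 0.0
```

Request:
send_rows:
  xyz:
    - [-45, -4, 1]
    - [-45, 2, 1]
    - [-44, 8, 1]
    - [-42, 14, 1]
    - [0, 0, 0]
    - [0, 0, 0]
  delta_rot:
    - [0, 0, 7.81]
    - [0, 0, 7.81]
    - [0, 0, 7.81]
    - [0, 0, 7.81]
    - [0, 0, 0]
    - [0, 0, 0]
  fingers: [0.3, 0.3, 0.3, 0.3, 0.3, 0.3]

```text
clock: 7.95
tcp_pos: [0.563, -0.366, 0.2465]
eef_rot: [-179.8, -0.1, 75.9]
wrist_force: [0.1, 1.1, 0.3]
grip_width: 0.652
grip_force: 0.0
```

```bash
python3 - <<'E'
from h import *
s=env.state();print(s["tcp_pos"],s["eef_rot"],s["grip_force"])
mod("wrist",(.55,-.3),.2,tag="w3")
plan(.567,-.366,.007,76)
E
```

```text
[ 0.56302967 -0.36600314  0.2465293 ] [-1.79787657e+02 -7.90168728e-02  7.59395956e+01] 0.0
c 0.5687 -0.211 wh 0.032 0.037 long 114.0 ztop 0.0316
c 0.6829 -0.3612 wh 0.067 0.02 long 72.0 ztop 0.034
c 0.5682 -0.3659 wh 0.06 0.032 long 74.5 ztop 0.0318
tilt fix [-0.15 -0.09  0.  ]
6 rows xyz [[0, 1, 40], [0, 1, 40], [0, 1, 40], [0, 1, 40], [0, 1, 40], [0, 1, 40]] rot z each 0.01
```

Request:
send_rows:
  xyz:
    - [1, 5, 40]
    - [0, 0, 40]
    - [0, 0, 40]
    - [0, 0, 40]
    - [0, 0, 40]
    - [0, 0, 39]
    - [0, 0, 0]
    - [0, 0, 0]
  delta_rot:
    - [-0.2, -0.1, 1.4]
    - [0, 0, 0]
    - [0, 0, 0]
    - [0, 0, 0]
    - [0, 0, 0]
    - [0, 0, 0]
    - [0, 0, 0]
    - [0, 0, 0]
  fingers: [0.3, 0.3, 0.3, 0.3, 0.3, 0.3, 0.3, 0.3]

```text
clock: 8.8
tcp_pos: [0.5697, -0.3648, 0.0109]
eef_rot: [179.8, 0.0, 74.7]
wrist_force: [-0.7, -0.7, 1.6]
grip_width: 0.652
grip_force: 0.0
```

Request:
send_rows:
  xyz:
    - [0, 0, 0]
    - [0, 0, 0]
    - [0, 0, 0]
    - [0, 0, 0]
    - [0, 0, 0]
    - [0, 0, 0]
    - [0, 0, -10]
    - [0, 0, -10]
  delta_rot:
    - [0, 0, 0]
    - [0, 0, 0]
    - [0, 0, 0]
    - [0, 0, 0]
    - [0, 0, 0]
    - [0, 0, 0]
    - [0, 0, 0]
    - [0, 0, 0]
  fingers: [-1, -1, -1, -1, -1, -1, -1, -1]

```text
clock: 9.6
tcp_pos: [0.5697, -0.3663, 0.0319]
eef_rot: [179.8, 0.1, 74.6]
wrist_force: [0.5, -0.2, -0.7]
grip_width: 0.362
grip_force: 50.0
```

```bash
python3 - <<'E'
from h import *
plan(.5214,.1495,.28,169.9)
E
```

```text
tilt fix [0.25 0.11 0.  ]
13 rows xyz [[37, -14, -19], [39, -9, -19], [40, -4, -19], [40, 1, -19], [39, 6, -19], [38, 11, -19], [37, 16, -19], [34, 20, -19], [31, 24, -19], [28, 28, -19], [24, 32, -19], [20, 34, -19], [15, 37, -19]] rot z each -7.33
```

Request:
send_rows:
  xyz:
    - [15, -5, -42]
    - [30, -8, -42]
    - [40, -6, -42]
    - [40, -2, -40]
    - [40, 3, -40]
    - [40, 8, -22]
    - [40, 12, -16]
    - [37, 17, -4]
  delta_rot:
    - [0.2, 0.1, -7.33]
    - [0, 0, -7.33]
    - [0, 0, -7.33]
    - [0, 0, -7.33]
    - [0, 0, -7.33]
    - [0, 0, -7.33]
    - [0, 0, -7.33]
    - [0, 0, -7.33]
  fingers: [-1, -1, -1, -1, -1, -1, -1, -1]

```text
clock: 10.4
tcp_pos: [0.5253, -0.0939, 0.2646]
eef_rot: [179.9, 0.3, 133.6]
wrist_force: [0.9, 1.0, -2.1]
grip_width: 0.362
grip_force: 50.1
```

```bash
python3 - <<'E'
from h import *
s=env.state(); print(s["tcp_pos"],s["grip_force"])
plan(.5214,.1495,.28,169.9,n=7)
E
```

```text
[ 0.52525245 -0.09387487  0.26462332] 50.05444943904877
tilt fix [0.1  0.25 0.  ]
7 rows xyz [[26, 24, -2], [23, 26, -2], [21, 28, -2], [18, 30, -2], [16, 31, -2], [13, 32, -2], [10, 33, -2]] rot z each -5.19
```

Request:
send_rows:
  xyz:
    - [26, 24, -2]
    - [23, 26, -2]
    - [21, 28, -2]
    - [18, 30, -2]
    - [16, 31, -2]
    - [13, 32, -2]
    - [10, 33, -2]
    - [0, 0, 0]
  delta_rot:
    - [0.1, 0.2, -5.19]
    - [0, 0, -5.19]
    - [0, 0, -5.19]
    - [0, 0, -5.19]
    - [0, 0, -5.19]
    - [0, 0, -5.19]
    - [0, 0, -5.19]
    - [0, 0, 0]
  fingers: [-1, -1, -1, -1, -1, -1, -1, -1]

```text
clock: 11.2
tcp_pos: [0.5209, 0.1541, 0.2771]
eef_rot: [179.8, -0.1, 170.2]
wrist_force: [-0.6, -0.1, -0.9]
grip_width: 0.359
grip_force: 50.1
```

```bash
python3 - <<'E'
from h import *
s=env.state(); print(s["tcp_pos"],s["eef_rot"],s["grip_force"])
mod("top",(.46,.16),.09,.132,.16)
plan(.5214,.1475,.126,169.9)
E
```

```text
[0.52094159 0.15410423 0.27708119] [ 1.79849225e+02 -1.38691732e-01  1.70161328e+02] 50.07020652294159
tilt fix [ 0.06 -0.15 -0.  ]
4 rows xyz [[0, -1, 38], [0, -1, 38], [0, -1, 38], [0, -1, 38]] rot z each -0.01
```

Request:
send_rows:
  xyz:
    - [0, -6, 40]
    - [0, 0, 40]
    - [0, 0, 40]
    - [0, 0, 18]
    - [0, 0, 8]
    - [0, 0, 6]
    - [0, 0, 0]
    - [0, 0, 0]
  delta_rot:
    - [0, -0.1, 0]
    - [0, 0, 0]
    - [0, 0, 0]
    - [0, 0, 0]
    - [0, 0, 0]
    - [0, 0, 0]
    - [0, 0, 0]
    - [0, 0, 0]
  fingers: [-1, -1, -1, -1, -1, -1, -1, -1]

```text
clock: 12.05
tcp_pos: [0.5218, 0.1421, 0.1253]
eef_rot: [180.0, 0.0, 169.5]
wrist_force: [-2.7, -1.7, 6.3]
grip_width: 0.364
grip_force: 51.2
```

Request:
send_rows:
  xyz:
    - [0, 0, 0]
    - [0, 0, 0]
    - [0, 0, 0]
    - [0, 0, -20]
    - [0, 0, -40]
    - [0, 0, -40]
    - [0, 0, -40]
    - [0, 0, 0]
  delta_rot:
    - [0, 0, 0]
    - [0, 0, 0]
    - [0, 0, 0]
    - [0, 0, 0]
    - [0, 0, 0]
    - [0, 0, 0]
    - [0, 0, 0]
    - [0, 0, 0]
  fingers: [0.1, 0.1, 0.1, 0.1, 0.1, 0.1, 0.1, 0.1]

```text
clock: 12.85
tcp_pos: [0.5233, 0.1437, 0.2689]
eef_rot: [179.8, 0.3, 169.6]
wrist_force: [-0.3, 0.3, -0.4]
grip_width: 0.55
grip_force: 0.0
```

```bash
python3 - <<'E'
from h import *
s=env.state();print(s["tcp_pos"],s["eef_rot"],s["grip_force"])
mod("wrist",(.49,.165),.08,.138,.16)
mod("top",(.52,-.25),.2,.02,.045)
plan(.5635,-.200,.25,113.9)
E
```

```text
[0.52328133 0.1436679  0.26890713] [179.81458207   0.31731673 169.57443832] 0.0
c 0.4491 0.1589 wh 0.032 0.059 long 169.8 ztop 0.1438
c 0.4661 0.235 wh 0.026 0.052 long 172.8 ztop 0.1436
c 0.5211 0.1417 wh 0.032 0.06 long 170.0 ztop 0.1437
c 0.5299 0.2298 wh 0.018 0.044 long 170.4 ztop 0.1436
c 0.5609 -0.1985 wh 0.033 0.061 long 114.2 ztop 0.0332
tilt fix [ 0.04 -0.03 -0.  ]
8 rows xyz [[-13, -41, 2], [-18, -39, 2], [-22, -37, 2], [-27, -34, 2], [-31, -30, 2], [-34, -26, 2], [-37, -22, 2], [-39, -17, 2]] rot z each 6.96
```

Request:
send_rows:
  xyz:
    - [-13, -41, 2]
    - [-18, -39, 2]
    - [-22, -37, 2]
    - [-27, -34, 2]
    - [-31, -30, 2]
    - [-34, -26, 2]
    - [-37, -22, 2]
    - [-39, -17, 2]
  delta_rot:
    - [0, 0, 6.96]
    - [0, 0, 6.96]
    - [0, 0, 6.96]
    - [0, 0, 6.96]
    - [0, 0, 6.96]
    - [0, 0, 6.96]
    - [0, 0, 6.96]
    - [0, 0, 6.96]
  fingers: [0.2, 0.2, 0.2, 0.2, 0.2, 0.2, 0.2, 0.2]

```text
clock: 13.75
tcp_pos: [0.5632, -0.2005, 0.245]
eef_rot: [-179.8, -0.2, 113.6]
wrist_force: [0.3, 0.6, 0.3]
grip_width: 0.597
grip_force: 0.0
```

Request:
send_rows:
  xyz:
    - [0, 0, 0]
    - [0, 0, 0]
  delta_rot:
    - [0, 0, 0]
    - [0, 0, 0]
  fingers: [0.2, 0.2]

```text
clock: 13.95
tcp_pos: [0.5631, -0.1995, 0.2449]
eef_rot: [-179.8, -0.2, 113.8]
wrist_force: [0.4, 1.3, 0.3]
grip_width: 0.603
grip_force: 0.0
```

```bash
python3 - <<'E'
from h import *
mod("wrist",(.55,-.2),.1,tag="w4")
plan(.5638,-.200,.007,113.9)
E
```

```text
c 0.5638 -0.1999 wh 0.032 0.061 long 114.2 ztop 0.0318
tilt fix [-0.17 -0.22  0.  ]
6 rows xyz [[0, 0, 40], [0, 0, 40], [0, 0, 40], [0, 0, 40], [0, 0, 40], [0, 0, 40]] rot z each 0.01
```

Request:
send_rows:
  xyz:
    - [0, 1, 40]
    - [0, 0, 40]
    - [0, 0, 40]
    - [0, 0, 40]
    - [0, 0, 40]
    - [0, 0, 37]
    - [0, 0, 0]
    - [0, 0, 0]
  delta_rot:
    - [-0.2, -0.2, 0]
    - [0, 0, 0]
    - [0, 0, 0]
    - [0, 0, 0]
    - [0, 0, 0]
    - [0, 0, 0]
    - [0, 0, 0]
    - [0, 0, 0]
  fingers: [0.2, 0.2, 0.2, 0.2, 0.2, 0.2, 0.2, 0.2]

```text
clock: 14.8
tcp_pos: [0.5655, -0.197, 0.0105]
eef_rot: [179.9, 0.0, 114.0]
wrist_force: [0.0, -0.1, 0.3]
grip_width: 0.598
grip_force: 0.0
```

Request:
send_rows:
  xyz:
    - [0, 0, 0]
    - [0, 0, 0]
    - [0, 0, 0]
    - [0, 0, 0]
    - [0, 0, 0]
    - [0, 0, 0]
    - [0, 0, -20]
    - [0, 0, -40]
  delta_rot:
    - [0, 0, 0]
    - [0, 0, 0]
    - [0, 0, 0]
    - [0, 0, 0]
    - [0, 0, 0]
    - [0, 0, 0]
    - [0, 0, 0]
    - [0, 0, 0]
  fingers: [-1, -1, -1, -1, -1, -1, -1, -1]

```text
clock: 15.6
tcp_pos: [0.5635, -0.198, 0.0693]
eef_rot: [-179.9, -0.0, 113.9]
wrist_force: [0.5, -0.2, -0.5]
grip_width: 0.364
grip_force: 50.0
```

```bash
python3 - <<'E'
from h import *
plan(.5943,.1317,.28,169.9)
E
```

```text
tilt fix [-0.05 -0.04  0.  ]
9 rows xyz [[32, 18, -23], [30, 21, -23], [27, 24, -23], [25, 27, -23], [22, 30, -23], [18, 32, -23], [15, 34, -23], [11, 35, -23], [7, 36, -23]] rot z each -6.22
```

Request:
send_rows:
  xyz:
    - [32, 18, -38]
    - [30, 21, -38]
    - [27, 24, -38]
    - [25, 27, -38]
    - [22, 30, -38]
    - [18, 32, -21]
    - [15, 34, 0]
    - [11, 35, 0]
  delta_rot:
    - [0, 0, -6.22]
    - [0, 0, -6.22]
    - [0, 0, -6.22]
    - [0, 0, -6.22]
    - [0, 0, -6.22]
    - [0, 0, -6.22]
    - [0, 0, -6.22]
    - [0, 0, -6.22]
  fingers: [-1, -1, -1, -1, -1, -1, -1, -1]

```text
clock: 16.4
tcp_pos: [0.5905, 0.0864, 0.2732]
eef_rot: [180.0, 0.4, 163.9]
wrist_force: [0.1, -0.5, -1.0]
grip_width: 0.362
grip_force: 50.1
```

Request:
send_rows:
  xyz:
    - [7, 36, 0]
    - [0, 0, 0]
    - [0, 0, 0]
  delta_rot:
    - [0, 0, -6.22]
    - [0, 0, 0]
    - [0, 0, 0]
  fingers: [-1, -1, -1]

```text
clock: 16.7
tcp_pos: [0.5933, 0.1224, 0.2716]
eef_rot: [-180.0, 0.2, 170.0]
wrist_force: [-0.3, -0.6, -0.2]
grip_width: 0.362
grip_force: 50.1
```

```bash
python3 - <<'E'
from h import *
plan(.5943,.1305,.125,169.9)
s=env.state();print(s["grip_force"],s["tcp_pos"])
E
```

```text
tilt fix [-0.02  0.22 -0.  ]
4 rows xyz [[0, 2, 37], [0, 2, 37], [0, 2, 37], [0, 2, 37]] rot z each 0.02
50.05644500255585 [0.59334028 0.1224006  0.27158777]
```

Request:
send_rows:
  xyz:
    - [0, 11, 40]
    - [0, 0, 40]
    - [0, 0, 40]
    - [0, 0, 12]
    - [0, 0, 8]
    - [0, 0, 7]
    - [0, 0, 0]
    - [0, 0, 0]
  delta_rot:
    - [0, 0.2, 0]
    - [0, 0, 0]
    - [0, 0, 0]
    - [0, 0, 0]
    - [0, 0, 0]
    - [0, 0, 0]
    - [0, 0, 0]
    - [0, 0, 0]
  fingers: [-1, -1, -1, -1, -1, -1, -1, -1]

```text
clock: 17.5
tcp_pos: [0.5964, 0.1322, 0.1251]
eef_rot: [180.0, 0.1, 169.8]
wrist_force: [0.5, -0.4, -0.9]
grip_width: 0.364
grip_force: 50.1
```

Request:
send_rows:
  xyz:
    - [0, 0, 0]
    - [0, 0, 0]
    - [0, 0, 0]
    - [0, 0, -20]
    - [0, 0, -40]
    - [0, 0, -40]
    - [0, 0, -40]
    - [0, 0, 0]
  delta_rot:
    - [0, 0, 0]
    - [0, 0, 0]
    - [0, 0, 0]
    - [0, 0, 0]
    - [0, 0, 0]
    - [0, 0, 0]
    - [0, 0, 0]
    - [0, 0, 0]
  fingers: [0.1, 0.1, 0.1, 0.1, 0.1, 0.1, 0.1, 0.1]

```text
clock: 18.3
tcp_pos: [0.5977, 0.1335, 0.2697]
eef_rot: [179.8, 0.4, 169.9]
wrist_force: [-0.1, 0.6, -0.1]
grip_width: 0.551
grip_force: 0.0
```

```bash
python3 - <<'E'
from h import *
s=env.state();print(s["tcp_pos"],s["eef_rot"],s["grip_force"])
mod("wrist",(.55,.16),.09,.140,.16)
i,P=snap("top");z=P[...,2];m=(z>.07)&(z<.11)&(np.hypot(P[...,0]-.5027,P[...,1]-.044)<.03);p=P[m];print("knob",m.sum(),p.mean(0),p.min(0),p.max(0))
plan(.5027,.0415,.25,79.9)
E
```

```text
[0.59770923 0.13346726 0.26973208] [179.84810989   0.41369835 169.88079852] 0.0
c 0.472 0.1549 wh 0.032 0.014 long 79.9 ztop 0.1437
c 0.4886 0.2224 wh 0.011 0.005 long 44.4 ztop 0.1432
c 0.5213 0.1416 wh 0.032 0.06 long 169.6 ztop 0.1438
c 0.5392 0.2359 wh 0.033 0.06 long 170.4 ztop 0.1437
c 0.6049 0.225 wh 0.03 0.047 long 173.0 ztop 0.1437
c 0.5956 0.1317 wh 0.032 0.06 long 170.3 ztop 0.1438<stdin>:4: RuntimeWarning: Mean of empty slice.
  ret = um.true_divide(
Traceback (most recent call last):
ValueError: zero-size array to reduction operation minimum which has no identity
```

```bash
python3 - <<'E'
from h import *
plan(.503,.0405,.23,79.9)
E
```

```text
tilt fix [-0.    0.06 -0.  ]
12 rows xyz [[6, -9, 3], [5, -10, 3], [4, -10, 3], [2, -11, 3], [1, -11, 3], [0, -11, 3], [-2, -11, 3], [-3, -10, 3], [-5, -10, 3], [-6, -9, 3], [-7, -8, 3], [-8, -7, 3]] rot z each 7.5
```

Request:
send_rows:
  xyz:
    - [6, -9, 0]
    - [5, -10, 0]
    - [4, -10, 0]
    - [2, -11, 3]
    - [1, -11, 3]
    - [0, -11, 3]
    - [-2, -11, 3]
    - [-3, -10, 3]
  delta_rot:
    - [0, 0.2, 7.5]
    - [0, 0, 7.5]
    - [0, 0, 7.5]
    - [0, 0, 7.5]
    - [0, 0, 7.5]
    - [0, 0, 7.5]
    - [0, 0, 7.5]
    - [0, 0, 7.5]
  fingers: [0.3, 0.3, 0.3, 0.3, 0.3, 0.3, 0.3, 0.3]

```text
clock: 19.2
tcp_pos: [0.5323, 0.0697, 0.2471]
eef_rot: [-179.6, -0.1, 109.5]
wrist_force: [-0.3, 0.4, 0.4]
grip_width: 0.648
grip_force: 0.0
```

Request:
send_rows:
  xyz:
    - [-5, -10, 5]
    - [-6, -9, 5]
    - [-7, -8, 5]
    - [-8, -7, 5]
    - [0, 0, 0]
    - [0, 0, 0]
  delta_rot:
    - [0, 0, 7.5]
    - [0, 0, 7.5]
    - [0, 0, 7.5]
    - [0, 0, 7.5]
    - [0, 0, 0]
    - [0, 0, 0]
  fingers: [0.3, 0.3, 0.3, 0.3, 0.3, 0.3]

```text
clock: 19.8
tcp_pos: [0.5031, 0.0392, 0.2282]
eef_rot: [-179.7, 0.0, 80.1]
wrist_force: [0.1, -0.0, -0.2]
grip_width: 0.651
grip_force: 0.0
```

```bash
python3 - <<'E'
from h import *
s=env.state();print(s["tcp_pos"],s["eef_rot"])
i,P=snap("wrist");save("w5",i);np.save("w5.npy",P);z=P[...,2];m=(z>.097)&(z<.106)&(np.hypot(P[...,0]-.503,P[...,1]-.041)<.03);p=P[m];print("knob",m.sum(),cv2.minAreaRect(p[:,:2].astype(np.float32)) if m.sum() else "")
plan(.503,.0405,.068,79.9)
E
```

```text
[0.50310924 0.03919017 0.22824822] [-1.79687250e+02  3.12206224e-02  8.00739626e+01]
knob 553 ((0.5073051452636719, 0.04068439453840256), (0.02237921766936779, 0.022801473736763), 36.837276458740234)
tilt fix [-0.28  0.01 -0.  ]
4 rows xyz [[0, 0, 40], [0, 0, 40], [0, 0, 40], [0, 0, 40]] rot z each 0.05
```

View pics/w5.png

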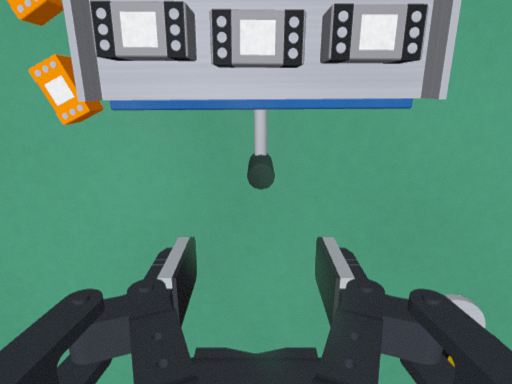

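Wrist view: three modules in a row in the strip at row ~35, knob top at (261,165) centred between the fingers. Going down onto the knob.

Request:
send_rows:
  xyz:
    - [2, 4, 40]
    - [0, 0, 40]
    - [0, 0, 40]
    - [0, 0, 40]
    - [0, 0, 0]
    - [0, 0, 0]
  delta_rot:
    - [-0.3, 0, 0]
    - [0, 0, 0]
    - [0, 0, 0]
    - [0, 0, 0]
    - [0, 0, 0]
    - [0, 0, 0]
  fingers: [0.3, 0.3, 0.3, 0.3, 0.3, 0.3]

```text
clock: 20.45
tcp_pos: [0.5078, 0.0411, 0.0694]
eef_rot: [-180.0, -0.0, 80.0]
wrist_force: [0.8, 0.0, 0.9]
grip_width: 0.649
grip_force: 0.0
```

Request:
send_rows:
  xyz:
    - [0, 0, 0]
    - [0, 0, 0]
    - [0, 0, 0]
    - [0, 0, 0]
    - [0, 0, 0]
    - [0, 0, 0]
    - [0, 0, 0]
    - [-8, 0, 0]
  delta_rot:
    - [0, 0, 0]
    - [0, 0, 0]
    - [0, 0, 0]
    - [0, 0, 0]
    - [0, 0, 0]
    - [0, 0, 0]
    - [0, 0, 0]
    - [0, 0, 0]
  fingers: [-1, -1, -1, -1, -1, -1, -1, -1]

```text
clock: 21.25
tcp_pos: [0.5063, 0.0348, 0.0709]
eef_rot: [179.9, -0.1, 80.0]
wrist_force: [-6.8, 5.4, 10.6]
grip_width: 0.264
grip_force: 49.2
```

Pull slowly toward the stop.

Request:
send_rows:
  xyz:
    - [-15, 0, 0]
    - [-15, 0, 0]
    - [-15, 0, 0]
    - [-15, 0, 0]
    - [-15, 0, 0]
    - [-15, 0, 0]
    - [-12, 0, 0]
    - [0, 0, 0]
  delta_rot:
    - [0, 0, 0]
    - [0, 0, 0]
    - [0, 0, 0]
    - [0, 0, 0]
    - [0, 0, 0]
    - [0, 0, 0]
    - [0, 0, 0]
    - [0, 0, 0]
  fingers: [-1, -1, -1, -1, -1, -1, -1, -1]
  force: 60

```text
clock: 22.05
tcp_pos: [0.4886, -0.0697, 0.071]
eef_rot: [179.8, 0.1, 79.8]
wrist_force: [-5.6, -2.5, 7.8]
grip_width: 0.262
grip_force: 58.7
```

Request:
send_rows:
  xyz:
    - [-6, 0, 0]
    - [-4, 0, 0]
    - [-2, 0, 0]
    - [0, 0, 0]
  delta_rot:
    - [0, 0, 0]
    - [0, 0, 0]
    - [0, 0, 0]
    - [0, 0, 0]
  fingers: [-1, -1, -1, -1]

```text
clock: 22.45
tcp_pos: [0.4878, -0.0745, 0.0709]
eef_rot: [179.8, -0.3, 80.1]
wrist_force: [-0.3, 19.6, 5.4]
grip_width: 0.264
grip_force: 58.5
```

Request:
send_rows:
  xyz:
    - [0, 0, 0]
    - [0, 0, 0]
    - [0, 0, 0]
    - [0, 0, 0]
    - [0, 0, -40]
    - [0, 0, -40]
    - [0, 0, -45]
    - [0, 0, -45]
  delta_rot:
    - [0, 0, 0]
    - [0, 0, 0]
    - [0, 0, 0]
    - [0, 0, 0]
    - [0, 0, 0]
    - [0, 0, 0]
    - [0, 0, 0]
    - [0, 0, 0]
  fingers: [0.3, 0.3, 0.3, 0.3, 0.3, 0.3, 0.3, 0.3]

```text
clock: 23.25
tcp_pos: [0.4856, -0.0798, 0.2408]
eef_rot: [180.0, 0.0, 79.9]
wrist_force: [0.3, -0.9, -0.6]
grip_width: 0.65
grip_force: 0.0
```

```bash
python3 - <<'E'
from h import *
i,P=snap("wrist");save("w6",i);z=P[...,2];m=(z>.095)&(z<.106)&(np.hypot(P[...,0]-.487,P[...,1]+.077)<.03);p=P[m];print("knob",m.sum(),cv2.minAreaRect(p[:,:2].astype(np.float32)) if m.sum() else "")
plan(.553,.317,.25,169.9)
E
```

```text
knob 542 ((0.4874684810638428, -0.07458784431219101), (0.022641584277153015, 0.02309374511241913), 67.86477661132812)
tilt fix [0.6  0.07 0.  ]
12 rows xyz [[34, -1, 0], [33, 4, 0], [33, 8, 0], [31, 12, 0], [29, 16, 0], [27, 20, 0], [24, 23, 0], [21, 26, 0], [17, 29, 0], [13, 31, 0], [9, 32, 0], [5, 33, 0]] rot z each -7.5
```

View pics/w6.png

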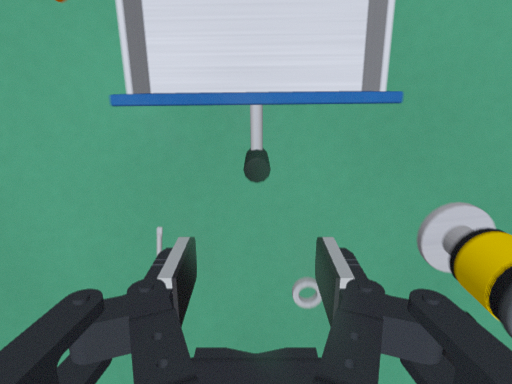

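Wrist view: the drawer is out, with its panel at row 98, the knob at (257,163) and the empty floor above it. Next, the bar.

Request:
send_rows:
  xyz:
    - [34, -1, 0]
    - [33, 4, 0]
    - [33, 8, 0]
    - [31, 12, 0]
    - [29, 16, 0]
    - [27, 20, 0]
    - [24, 23, 0]
    - [21, 26, 0]
  delta_rot:
    - [0, 0, -7.5]
    - [0, 0, -7.5]
    - [0, 0, -7.5]
    - [0, 0, -7.5]
    - [0, 0, -7.5]
    - [0, 0, -7.5]
    - [0, 0, -7.5]
    - [0, 0, -7.5]
  fingers: [-0.1, -0.1, -0.1, -0.1, -0.1, -0.1, -0.1, -0.1]

```text
clock: 24.1
tcp_pos: [0.5277, 0.1858, 0.2389]
eef_rot: [180.0, 0.1, 140.1]
wrist_force: [1.0, -0.1, 1.0]
grip_width: 0.451
grip_force: 0.0
```

Request:
send_rows:
  xyz:
    - [17, 29, 0]
    - [13, 31, 0]
    - [9, 32, 0]
    - [5, 33, 0]
    - [0, 0, 0]
    - [0, 0, 0]
  delta_rot:
    - [0, 0, -7.5]
    - [0, 0, -7.5]
    - [0, 0, -7.5]
    - [0, 0, -7.5]
    - [0, 0, 0]
    - [0, 0, 0]
  fingers: [-0.1, -0.1, -0.1, -0.1, -0.25, -0.25]

```text
clock: 24.7
tcp_pos: [0.5494, 0.3174, 0.2383]
eef_rot: [-180.0, -0.0, 169.9]
wrist_force: [-1.1, -0.0, 0.4]
grip_width: 0.375
grip_force: 0.0
```

```bash
python3 - <<'E'
from h import *
s=env.state();print(s["tcp_pos"],s["eef_rot"],s["grip_width"])
i,P=snap("wrist");save("w7",i);z=P[...,2]
xd=np.array([.172,.985]); t=(P[...,:2]-[.5130,.1025])@xd; w=(P[...,:2]-[.5130,.1025])@np.array([-.985,.172])
m=(t>.2)&(t<.24)&(z>.115)&(z<.14)&(abs(w)<.06);p=P[m];print(m.sum(),np.median(t[m]),t[m].min(),t[m].max(),p.mean(0),p[:,2].max(),cv2.minAreaRect(p[:,:2].astype(np.float32)))
plan(.553,.317,.108,169.9)
E
```

```text
[0.5494447  0.3174283  0.23830803] [-1.79977179e+02 -7.35129084e-03  1.69886457e+02] 0.3745164009962037
2571 0.22092209836872997 0.20037090842057595 0.22797487306802197 [0.54661166 0.31962563 0.12810278] 0.13138241293882122 ((0.5498095750808716, 0.3132224977016449), (0.027306798845529556, 0.11990988254547119), 80.51150512695312)
tilt fix [-0.06  0.03 -0.  ]
3 rows xyz [[-1, 0, 43], [-1, 0, 43], [-1, 0, 43]] rot z each -0.04
```

View pics/w7.png

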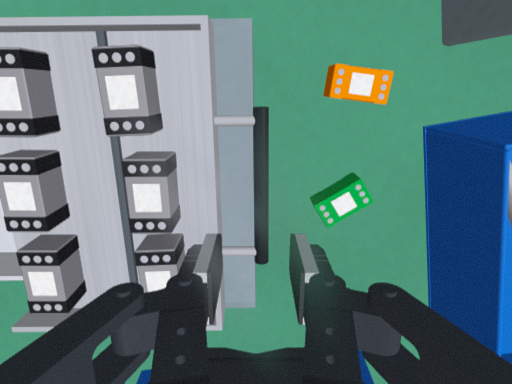

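Wrist view: all three counted modules are in the front strip, at the left. The bar runs vertically at column ~261 between the fingers. Lowering onto it.

Request:
send_rows:
  xyz:
    - [0, 3, 40]
    - [0, 0, 40]
    - [0, 0, 30]
    - [0, 0, 22]
    - [0, 0, 0]
    - [0, 0, 0]
  delta_rot:
    - [0, 0, 0]
    - [0, 0, 0]
    - [0, 0, 0]
    - [0, 0, 0]
    - [0, 0, 0]
    - [0, 0, 0]
  fingers: [-0.25, -0.25, -0.25, -0.25, -0.25, -0.25]

```text
clock: 25.35
tcp_pos: [0.5508, 0.3188, 0.1076]
eef_rot: [-180.0, 0.1, 169.8]
wrist_force: [0.1, -1.1, 0.6]
grip_width: 0.372
grip_force: 0.0
```

Request:
send_rows:
  xyz:
    - [0, 0, 0]
    - [0, 0, 0]
    - [0, 0, 0]
    - [0, 0, 0]
    - [0, 0, 0]
    - [0, 0, 0]
  delta_rot:
    - [0, 0, 0]
    - [0, 0, 0]
    - [0, 0, 0]
    - [0, 0, 0]
    - [0, 0, 0]
    - [0, 0, 0]
  fingers: [-1, -1, -1, -1, -1, -1]
  force: 60

```text
clock: 25.95
tcp_pos: [0.5515, 0.3215, 0.109]
eef_rot: [179.8, 0.2, 169.9]
wrist_force: [2.6, 4.7, 0.2]
grip_width: 0.117
grip_force: 58.5
```

Request:
send_rows:
  xyz:
    - [0, -1, -11]
    - [0, -1, -11]
    - [0, -2, -11]
    - [0, -2.5, -11]
    - [0, -3, -10.5]
    - [0, -3.5, -10.5]
    - [0, -4, -10]
    - [0, -4.5, -10]
  delta_rot:
    - [0, 0, 0]
    - [0, 0, 0]
    - [0, 0, 0]
    - [0, 0, 0]
    - [0, 0, 0]
    - [0, 0, 0]
    - [0, 0, 0]
    - [0, 0, 0]
  fingers: [-1, -1, -1, -1, -1, -1, -1, -1]

```text
clock: 26.75
tcp_pos: [0.5479, 0.3007, 0.1936]
eef_rot: [179.7, 0.3, 169.9]
wrist_force: [7.7, 9.7, -5.8]
grip_width: 0.115
grip_force: 58.5
```

Request:
send_rows:
  xyz:
    - [0, -2.5, -5]
    - [0, -2.6, -5]
    - [0, 0, 0]
    - [0, 0, 0]
  delta_rot:
    - [0, 0, 0]
    - [0, 0, 0]
    - [0, 0, 0]
    - [0, 0, 0]
  fingers: [-1, -1, -1, -1]

```text
clock: 27.15
tcp_pos: [0.5471, 0.2955, 0.2043]
eef_rot: [179.8, 0.3, 169.9]
wrist_force: [4.1, 5.0, 2.4]
grip_width: 0.115
grip_force: 59.5
```

```bash
cat >> h.py <<'E'
def strip():
    i,P=snap("top"); E=np.array([.513,.1025]); xd=np.array([.172,.985])
    m=(P[...,2]>.03)&(np.abs((P[...,:2]-E)@np.array([-.985,.172]))<.11)
    t=(P[...,:2]-E)@xd; mm=m&(t>-.13)&(t<.11)
    s=env.state(); q=(np.array(s["tcp_pos"])[:2]-E)@xd
    Z=s["tcp_pos"][2]+.019-.112
    th=np.arctan2(Z,q)-np.arctan2(.012,.22); print("th",th.round(3),"r",np.hypot(Z,q).round(3),s["wrist_force"].round(1),s["grip_force"],s["grip_width"])
    return i
E
python3 - <<'E'
from h import *
i=strip(); i2,_=snap("side")
a=cv2.resize(i[130:260,110:240],(400,400));b=cv2.resize(i2[180:320,130:290],(400,400))
save("t1",np.hstack([a,b]))
E
```

```text
th 0.462 r 0.225 [4.8 5.1 2.2] 59.5157128572464 0.11525276277819628
```

View pics/t1.png

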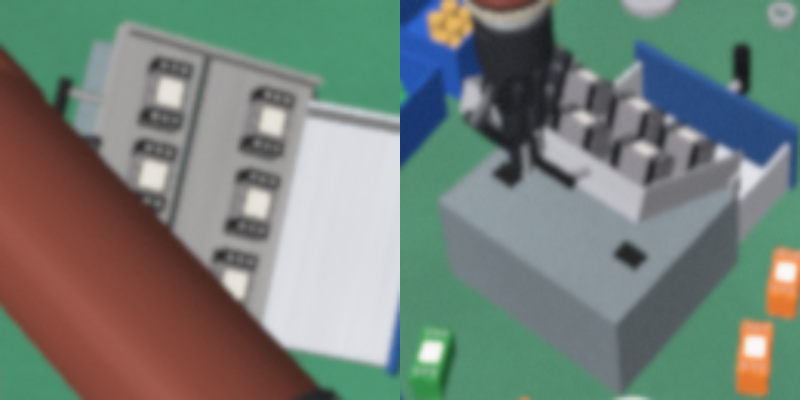

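The tray is at ~0.46 rad and all the modules are still on it. I'll raise it in small steps and count by depth.

```bash
cat >> h.py <<'E'
def count(th):
    for n in("top","side"):
        i,P=snap(n); E=np.array([.513,.1025]); xd=np.array([.172,.985]); q=P[...,:2]-E
        t=q@xd; w=q@np.array([-.985,.172]); z=P[...,2]-.112
        tx=t*np.cos(th)+z*np.sin(th); tz=-t*np.sin(th)+z*np.cos(th); ok=abs(w)<.112
        fr=ok&(tz>.015)&(tz<.045)&(tx>-.03)&(tx<.10)
        rs=ok&(tz>.015)&(tz<.045)&(tx>.107)&(tx<.172)
        dr=ok&(t<-.003)&(t>-.105)&(P[...,2]>.022)&(P[...,2]<.085)
        print(n,"front",fr.sum(),"reserve",rs.sum(),"drawer",dr.sum())
E
python3 - <<'E'
from h import *
count(.46)
E
```

```text
top front 736 reserve 549 drawer 9
side front 566 reserve 453 drawer 20
```

Request:
send_rows:
  xyz:
    - [0, -2.8, -4.8]
    - [0, -2.8, -4.7]
    - [0, -3, -4.6]
    - [0, -3, -4.6]
    - [0, 0, 0]
    - [0, 0, 0]
  delta_rot:
    - [0, 0, 0]
    - [0, 0, 0]
    - [0, 0, 0]
    - [0, 0, 0]
    - [0, 0, 0]
    - [0, 0, 0]
  fingers: [-1, -1, -1, -1, -1, -1]

```text
clock: 27.95
tcp_pos: [0.5452, 0.2844, 0.2233]
eef_rot: [179.7, 0.3, 169.9]
wrist_force: [5.9, 6.2, 1.9]
grip_width: 0.11
grip_force: 59.3
```

```bash
python3 - <<'E'
from h import *
strip(); count(.55)
E
```

```text
th 0.56 r 0.226 [6.1 7.3 1.8] 59.38339591026306 0.11561146355867345
top front 818 reserve 608 drawer 10
side front 542 reserve 443 drawer 14
```

Request:
send_rows:
  xyz:
    - [0, -3, -4.5]
    - [0, -3.2, -4.4]
    - [0, -3.2, -4.3]
    - [0, -3.3, -4.3]
    - [0, 0, 0]
    - [0, 0, 0]
    - [0, 0, 0]
  delta_rot:
    - [0, 0, 0]
    - [0, 0, 0]
    - [0, 0, 0]
    - [0, 0, 0]
    - [0, 0, 0]
    - [0, 0, 0]
    - [0, 0, 0]
  fingers: [-1, -1, -1, -1, -1, -1, -1]

```text
clock: 28.8
tcp_pos: [0.5431, 0.2717, 0.2409]
eef_rot: [179.7, 0.4, 169.9]
wrist_force: [6.5, 5.3, 3.5]
grip_width: 0.116
grip_force: 59.5
```

```bash
python3 - <<'E'
from h import *
i=strip(); count(.64); i2,_=snap("side")
a=cv2.resize(i[130:260,110:240],(400,400));b=cv2.resize(i2[180:320,130:290],(400,400))
save("t2",np.hstack([a,b]))
E
```

```text
th 0.656 r 0.227 [6.7 5.3 4. ] 59.470362067222595 0.1115424481976358
top front 0 reserve 627 drawer 695
side front 0 reserve 419 drawer 31
```

View pics/t2.png

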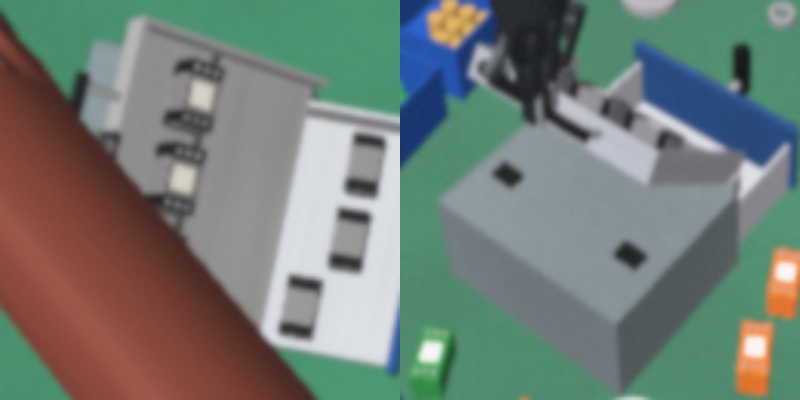

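All three modules lie in the drawer at (365,165), (350,240) and (300,305) in the left crop. The reserves are still behind the ridge. Lowering the tray along the same arc.

Request:
send_rows:
  xyz:
    - [0, 6.5, 8.6]
    - [0, 6.2, 8.9]
    - [0, 6, 9.2]
    - [0, 5.6, 9.5]
    - [0, 5.1, 10]
    - [0, 4.5, 10]
    - [0, 4, 10]
    - [0, 3.5, 10.5]
  delta_rot:
    - [0, 0, 0]
    - [0, 0, 0]
    - [0, 0, 0]
    - [0, 0, 0]
    - [0, 0, 0]
    - [0, 0, 0]
    - [0, 0, 0]
    - [0, 0, 0]
  fingers: [-1, -1, -1, -1, -1, -1, -1, -1]

```text
clock: 29.8
tcp_pos: [0.5499, 0.312, 0.1637]
eef_rot: [179.8, 0.3, 169.9]
wrist_force: [3.3, 2.0, 5.9]
grip_width: 0.114
grip_force: 62.2
```

Request:
send_rows:
  xyz:
    - [0, 3, 10.5]
    - [0, 2.5, 11]
    - [0, 2, 11]
    - [0, 1, 11]
    - [0, 1, 6]
    - [0, 0, 0]
    - [0, 0, 0]
  delta_rot:
    - [0, 0, 0]
    - [0, 0, 0]
    - [0, 0, 0]
    - [0, 0, 0]
    - [0, 0, 0]
    - [0, 0, 0]
    - [0, 0, 0]
  fingers: [-1, -1, -1, -1, -1, -1, -1]

```text
clock: 30.5
tcp_pos: [0.5514, 0.3212, 0.1118]
eef_rot: [179.8, 0.2, 169.9]
wrist_force: [8.1, 8.7, -7.5]
grip_width: 0.112
grip_force: 63.2
```

```bash
python3 - <<'E'
from h import *
i=strip(); count(0); s=env.state(); print(s["tcp_pos"])
E
```

```text
th 0.03 r 0.223 [ 8.1  8.7 -8.4] 63.23829889297485 0.11210757935437209
top front 0 reserve 462 drawer 613
side front 0 reserve 548 drawer 109
[0.55137912 0.32124468 0.11185619]
```

Request:
send_rows:
  xyz:
    - [0, 0, 3]
    - [0, 0, 3]
    - [0, 0, 0]
    - [0, 0, 0]
  delta_rot:
    - [0, 0, 0]
    - [0, 0, 0]
    - [0, 0, 0]
    - [0, 0, 0]
  fingers: [-1, -1, -1, -1]

```text
clock: 31.05
tcp_pos: [0.5515, 0.3214, 0.1089]
eef_rot: [179.8, 0.3, 169.9]
wrist_force: [-1.4, 1.0, 17.5]
grip_width: 0.114
grip_force: 65.9
```

Upward force of 17 N at the starting height: the tray is flat on the cabinet. Releasing and rising.

Request:
send_rows:
  xyz:
    - [0, 0, 0]
    - [0, 0, 0]
    - [0, 0, 0]
    - [0, 0, -20]
    - [0, 0, -30]
    - [0, 0, -40]
    - [0, 0, -40]
    - [0, 0, -20]
  delta_rot:
    - [0, 0, 0]
    - [0, 0, 0]
    - [0, 0, 0]
    - [0, 0, 0]
    - [0, 0, 0]
    - [0, 0, 0]
    - [0, 0, 0]
    - [0, 0, 0]
  fingers: [-0.25, -0.25, -0.25, -0.25, -0.25, -0.25, -0.25, -0.25]

```text
clock: 31.85
tcp_pos: [0.5506, 0.3205, 0.2592]
eef_rot: [179.9, 0.2, 169.9]
wrist_force: [-0.5, 0.4, -0.3]
grip_width: 0.381
grip_force: 0.0
```

```bash
python3 - <<'E'
from h import *
i,P=snap("wrist"); z=P[...,2]; q=P[...,:2]-[.513,.1025]; t=q@[.172,.985]; w=q@[-.985,.172]
m=(t>.215)&(t<.227)&(abs(w)<.06)&(z>.1)&(z<.16); print("bar top z",np.percentile(z[m],95))
m=(abs(t-.06)<.03)&(abs(w)<.1); print("floor front",np.nanmedian(z[m])); m=(abs(t-.165)<.006)&(abs(w)<.1); print("rear floor",np.nanmedian(z[m]))
plan(.486,-.079,.24,79.9)
E
```

```text
bar top z 0.13028545974202857
floor front 0.1117452728932895
rear floor 0.1127928904055375
tilt fix [0.18 0.3  0.  ]
12 rows xyz [[-1, -34, 2], [-5, -33, 2], [-9, -32, 2], [-13, -31, 2], [-17, -29, 2], [-21, -26, 2], [-24, -24, 2], [-27, -20, 2], [-29, -16, 2], [-31, -12, 2], [-33, -8, 2], [-34, -4, 2]] rot z each 7.5
```

Request:
send_rows:
  xyz:
    - [-1, -34, 2]
    - [-5, -33, 2]
    - [-9, -32, 2]
    - [-13, -31, 2]
    - [-17, -29, 2]
    - [-21, -26, 2]
    - [-24, -24, 2]
    - [-27, -20, 2]
  delta_rot:
    - [0, 0.2, 7.5]
    - [0, 0, 7.5]
    - [0, 0, 7.5]
    - [0, 0, 7.5]
    - [0, 0, 7.5]
    - [0, 0, 7.5]
    - [0, 0, 7.5]
    - [0, 0, 7.5]
  fingers: [0.3, 0.3, 0.3, 0.3, 0.3, 0.3, 0.3, 0.3]

```text
clock: 32.7
tcp_pos: [0.5058, 0.053, 0.2392]
eef_rot: [-179.8, -0.1, 109.5]
wrist_force: [0.3, -0.1, -1.2]
grip_width: 0.651
grip_force: 0.0
```

Request:
send_rows:
  xyz:
    - [-29, -16, 2]
    - [-31, -12, 2]
    - [-33, -8, 2]
    - [-34, -4, 2]
    - [0, 0, 0]
    - [0, 0, 0]
  delta_rot:
    - [0, 0, 7.5]
    - [0, 0, 7.5]
    - [0, 0, 7.5]
    - [0, 0, 7.5]
    - [0, 0, 0]
    - [0, 0, 0]
  fingers: [0.3, 0.3, 0.3, 0.3, 0.3, 0.3]

```text
clock: 33.3
tcp_pos: [0.4851, -0.0788, 0.2313]
eef_rot: [-179.8, -0.0, 79.8]
wrist_force: [0.8, 0.2, 0.5]
grip_width: 0.647
grip_force: 0.0
```

```bash
python3 - <<'E'
from h import *
i,P=snap("wrist");save("w8",i);z=P[...,2];m=(z>.095)&(z<.106)&(np.hypot(P[...,0]-.487,P[...,1]+.077)<.03);p=P[m];c=cv2.minAreaRect(p[:,:2].astype(np.float32));print("knob",m.sum(),c)
plan(c[0][0],c[0][1],.068,79.9)
E
```

```text
knob 576 ((0.4874357283115387, -0.07430671900510788), (0.02295154519379139, 0.022481728345155716), 34.54112243652344)
tilt fix [-0.19 -0.01  0.  ]
4 rows xyz [[1, 0, 41], [1, 0, 41], [1, 0, 41], [1, 0, 41]] rot z each 0.01
```

View pics/w8.png

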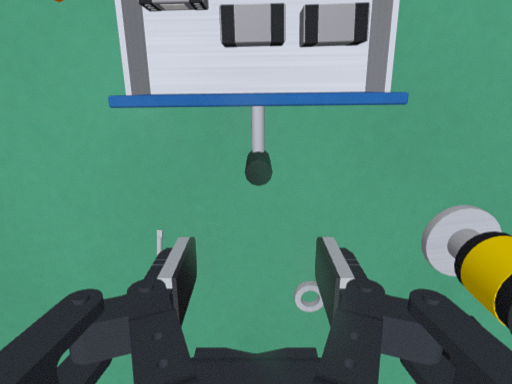

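Wrist view: the modules lie flat in the drawer at (250,25), (335,22) and (175,3), with the knob at (258,166). Pinching it and pushing home.

Request:
send_rows:
  xyz:
    - [5, 1, 40]
    - [0, 0, 40]
    - [0, 0, 40]
    - [0, 0, 41]
    - [0, 0, 0]
    - [0, 0, 0]
  delta_rot:
    - [-0.2, 0, 0]
    - [0, 0, 0]
    - [0, 0, 0]
    - [0, 0, 0]
    - [0, 0, 0]
    - [0, 0, 0]
  fingers: [0.3, 0.3, 0.3, 0.3, 0.3, 0.3]

```text
clock: 33.95
tcp_pos: [0.4875, -0.0723, 0.0714]
eef_rot: [-180.0, -0.0, 80.0]
wrist_force: [-0.2, 1.0, 1.3]
grip_width: 0.649
grip_force: 0.0
```

Request:
send_rows:
  xyz:
    - [0, 0, 0]
    - [0, 0, 0]
    - [0, 0, 0]
    - [0, 0, 0]
    - [0, 0, 0]
    - [0, 0, 0]
    - [0, 0, 0]
    - [8, 0, 0]
  delta_rot:
    - [0, 0, 0]
    - [0, 0, 0]
    - [0, 0, 0]
    - [0, 0, 0]
    - [0, 0, 0]
    - [0, 0, 0]
    - [0, 0, 0]
    - [0, 0, 0]
  fingers: [-1, -1, -1, -1, -1, -1, -1, -1]

```text
clock: 34.75
tcp_pos: [0.489, -0.0673, 0.073]
eef_rot: [179.9, 0.1, 79.8]
wrist_force: [-8.6, -2.2, 13.8]
grip_width: 0.262
grip_force: 58.7
```

Request:
send_rows:
  xyz:
    - [12, 0, 0]
    - [12, 0, 0]
    - [12, 0, 0]
    - [12, 0, 0]
    - [12, 0, 0]
    - [12, 0, 0]
    - [12, 0, 0]
    - [12, 0, 0]
  delta_rot:
    - [0, 0, 0]
    - [0, 0, 0]
    - [0, 0, 0]
    - [0, 0, 0]
    - [0, 0, 0]
    - [0, 0, 0]
    - [0, 0, 0]
    - [0, 0, 0]
  fingers: [-1, -1, -1, -1, -1, -1, -1, -1]

```text
clock: 35.55
tcp_pos: [0.5053, 0.0288, 0.0729]
eef_rot: [180.0, 0.1, 79.8]
wrist_force: [-12.3, -2.2, 18.2]
grip_width: 0.264
grip_force: 59.2
```

Request:
send_rows:
  xyz:
    - [7, 0, 0]
    - [4, 0, 0]
    - [4, 0, 0]
    - [3, 0, 0]
    - [0, 0, 0]
  delta_rot:
    - [0, 0, 0]
    - [0, 0, 0]
    - [0, 0, 0]
    - [0, 0, 0]
    - [0, 0, 0]
  fingers: [-1, -1, -1, -1, -1]

```text
clock: 36.05
tcp_pos: [0.508, 0.045, 0.0729]
eef_rot: [-180.0, 0.2, 79.8]
wrist_force: [-14.7, -6.1, 21.8]
grip_width: 0.26
grip_force: 59.6
```

Request:
send_rows:
  xyz:
    - [3, 0, 0]
    - [2, 0, 0]
    - [0, 0, 0]
    - [0, 0, 0]
  delta_rot:
    - [0, 0, 0]
    - [0, 0, 0]
    - [0, 0, 0]
    - [0, 0, 0]
  fingers: [-1, -1, -1, -1]

```text
clock: 36.45
tcp_pos: [0.508, 0.045, 0.0729]
eef_rot: [-179.9, 0.6, 79.6]
wrist_force: [-20.5, -21.7, 29.8]
grip_width: 0.266
grip_force: 60.5
```

Against the stop (position unchanged, force rose). Opening, rising and backing off.

Request:
send_rows:
  xyz:
    - [-2, 0, 0]
    - [0, 0, 0]
    - [0, 0, 0]
    - [0, 0, 0]
    - [0, 0, -40]
    - [0, 0, -40]
    - [0, 0, -45]
    - [0, 0, -45]
  delta_rot:
    - [0, 0, 0]
    - [0, 0, 0]
    - [0, 0, 0]
    - [0, 0, 0]
    - [0, 0, 0]
    - [0, 0, 0]
    - [0, 0, 0]
    - [0, 0, 0]
  fingers: [0.3, 0.3, 0.3, 0.3, 0.3, 0.3, 0.3, 0.3]

```text
clock: 37.25
tcp_pos: [0.509, 0.0502, 0.2426]
eef_rot: [180.0, -0.0, 79.9]
wrist_force: [1.0, -0.1, -0.5]
grip_width: 0.651
grip_force: 0.0
```

Request:
send_rows:
  xyz:
    - [-45, 0, -10]
    - [-45, 0, 0]
    - [-45, 0, 0]
    - [-45, 0, 0]
    - [-45, 0, 0]
    - [0, 0, 0]
    - [0, 0, 0]
  delta_rot:
    - [0, 0, 0]
    - [0, 0, 0]
    - [0, 0, 0]
    - [0, 0, 0]
    - [0, 0, 0]
    - [0, 0, 0]
    - [0, 0, 0]
  fingers: [0.3, 0.3, 0.3, 0.3, 0.3, 0.3, 0.3]

```text
clock: 37.95
tcp_pos: [0.4697, -0.1723, 0.2507]
eef_rot: [180.0, -0.0, 79.8]
wrist_force: [-0.3, 1.5, -0.2]
grip_width: 0.651
grip_force: 0.0
```

```bash
python3 - <<'E'
from h import *
i,P=snap("top");save("t3",i); z=P[...,2]
bl=(i[...,2]>90)&(i[...,0]<70)&(z>.06)&(z<.11);bl[:,:185]=0;bl[:,222:]=0;bl[:140]=0;bl[260:]=0
p=P[bl];print("panel",len(p),cv2.minAreaRect(p[:,:2].astype(np.float32)))
m=(z>.06)&(z<.12)&(np.hypot(P[...,0]-.5026,P[...,1]-.043)<.03); m[:,:218]=0; print("knob",P[m].mean(0)); count(0)
E
```

```text
panel 205 ((0.5134081244468689, 0.1008942574262619), (0.005222399719059467, 0.24633418023586273), 80.35179138183594)
knob [0.50289153 0.04487712 0.09381449]
top front 0 reserve 857 drawer 217
side front 0 reserve 814 drawer 69
```

View pics/t3.png

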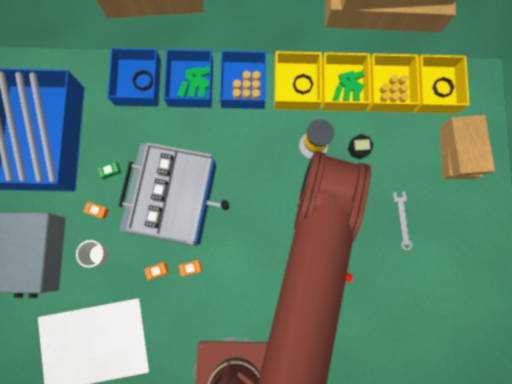

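The top view shows the drawer shut, with the panel at or slightly past its starting place. The tray is flat with three reserves at column ~158, and the bystanders that aren't hidden by the arm are in place. Handing in.

```bash
python3 -c "
from bench import env
print(env.finish_job())"
```

```text
the job is handed in; nothing more can be done
None
```

Job handed in at about 38 s: all three loose modules went onto the tray and slid into the drawer, the three reserves stayed behind the ridge, the tray is flat, and the drawer is pushed home against its stop.

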